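# Unpin the jar carousel, turn the orange jar to the front and hold it there

## Task

The bakery's revolving jar stand is still pinned from the market trip: draw the lock pin straight up out of its bore, park it fully into the notch beside it on the same bracket and let it go there. Then turn the stand by the grip bar on top until the jar with the orange lid stands squarely at the front, in line with the middle of the scoop tray, and finish still gripping the bar, holding the turntable still so that I can unscrew the lid. Keep all jars standing in their cups and leave the scale, flour bin and bowl where they are.

Things in the scene. Friction and masses are not known exactly. Their poses are not given: they have to be found in the camera images.
- stand: fixed base of the revolving jar stand, yawed to either side; origin on the turning axis at table height. Its -x axis points to its FRONT, where a steel scoop tray lies (75 deep, 150 wide, 14 high, centre 198 from the axis; a spoon lies in it); +y to its left side with the dark steel lock bracket, 119 to 183 from the axis, 80 wide along x, flat top 50 above the table
- turntable: the round wooden turntable (236 diameter, top 38 above the table) on the stand; origin on the axis at table height, axes as the stand's while pinned; unpinned it turns up to a full turn either way with 0.06 N m of friction and stays where left. A rim ear reaching 147 from the axis is what the pin locks. Jars stand in six cups (8 high), 83 from the axis, 60 degrees apart; as pinned, one cup is at the front
- handle (a point): centre of the dark wooden grip bar on top of the turntable's central column, turning rigidly with it; 70 long (its x axis), 16 wide (its y axis), 30 high; the point lies on the turning axis, 151 above the table (jar lids end 116 above the table)
- pin_knob (a point): centre of the blue knob (cylinder, 22 diameter, 30 high, z up) of the loose steel lock pin, about 50 g. The underside of its collar (26 diameter, 4 thick) is 23 below this point; from there the 8 diameter shank reaches 40 down. At the start it stands on its collar in the bore (9.5 wide), locking the turntable; it comes out straight up
- bore (a point): centre of the mouth of the lock bore, in the bracket's flat top 50 above the table; axes as the stand's
- notch (a point): where the parked pin's axis belongs, in the plane of the bracket's flat top, 50 above the table; axes as the stand's. Inner end of a notch 11 wide in the 8 thick top plate, open above, below and outwards along +y (20 to the outer edge). The parked pin hangs by its collar, knob centre 23 above this point, clear of the turning ear
- jar_orange_mid (a point): the marked jar: frosted white jar with an ORANGE lid and orange band, 54 diameter, 78 tall, loose in a cup of the turntable; this point is at its centre, 39 above its underside (77 above the table). It starts 60 or 120 degrees to one side or the other of the front
- jar_a_mid (a point): frosted white jar with a dark grey lid and a white paper band, 54 diameter, 78 tall, loose; this point is at its centre, 39 above its underside
- jar_b_mid (a point): frosted white jar with a dark grey lid and a white paper band, 54 diameter, 78 tall, loose; this point is at its centre, 39 above its underside
- jar_c_mid (a point): frosted white jar with a dark grey lid and a white paper band, 54 diameter, 78 tall, loose; this point is at its centre, 39 above its underside
- jar_d_mid (a point): frosted white jar with a dark grey lid and a white paper band, 54 diameter, 78 tall, loose; this point is at its centre, 39 above its underside
- jar_e_mid (a point): frosted white jar with a dark grey lid and a white paper band, 54 diameter, 78 tall, loose; this point is at its centre, 39 above its underside
- scale: orange kitchen scale with a round pan, 180 diameter, 162 tall, origin under its centre, on the table to the right; bystander
- flour_bin: upright white flour container with a grey clip lid, 140 by 200, 228 tall, origin under its centre, on the table to the right; bystander
- bowl: steel mixing bowl, 190 diameter, 85 tall, origin under its centre, on the table to the left; bystander
Not all that is in view belongs to the job. Of the things that look like the part that bears jar_orange_mid, the larger one is meant.

How it is judged:
By the outcome, as a careful person would: the job done as asked, in the order asked, and still so for the second after the job is handed in, while the arm keeps its last pose, push and grip.
It also fails if it takes over 54 s, if anything falls off the work surface, if the arm or the gripper's body presses on something with over 40 N, if the wrist force passes 120 N, or if a joint passes its speed limit or range.

## Robot

A 7-joint arm with a two-finger parallel gripper is mounted at the origin on the work surface. World frame = base frame: x ahead of the robot, y to its left, z up, the work surface at z = 0. Lengths are in m, angles in rad, forces in N, time in s.
With the tool pointing down it reaches from about 0.4 to 0.85 m from the base axis. Payload 10.4 kg.
Tool frame: the origin (TCP) lies midway between the tips of the shut fingers; the grasp point (between the pads) lies env.pinch_z behind it (env.pinch_z is the distance from the TCP to the grasp point, in m); z points along the fingers, y is the line along which they close (so a half turn about z gives the same grasp; the last joint's range is limited). The gripper opens to 85 mm and grips with 20 to 120 N. Pads are 22 mm wide; open, the fingers measure 114 mm over their backs; the gripper's body (76 mm by 85 mm) begins 54 mm behind the grasp point. The pads swing forward as they close: fully open they stand 13 mm farther back than shut.
Start: joints at [-1.243, 0.332, -0.065, 1.46, 0.022, 1.35, -0.088], TCP at [0.215, 0.587, 0.2] pointing down, gripper open.
Joint ranges: [-2.6, 2.6], [-0.5, 2.12], [-1.47, 1.34], [0.16, 2.42], [-1.27, 4.41], [0.06, 2.06], [-2.6, 2.6]. Speed limits (rad/s): [2.22, 2.22, 2.79, 2.79, 3.14, 3.14, 3.14].

## Interface

Orientations are given as a unit quaternion [x, y, z, w].
In Python, from plant import env, viewer, sign_off, look_for, masks_of, spot_point gives the robot as it stands.
- The arm moves only by the shell command python3 -m jog 'ROWS' [FORCE]. ROWS is JSON, a list of rows, each a list of 3 entries, a list of its own where there are three numbers: the turn, a rotation vector about the tool's x, y, z in rad, then the shift along the tool's x, y, z in m, then the gripper command: -1 is fully open, 1 is shut, values between are in proportion. In form: [[[wx, wy, wz], [x, y, z], claw], ...]. A call has 1 to 5 rows; each row shifts and turns the commanded pose from where the row before left it, along the tool's axes as they then stand; what a row does not reach is not made up. A row lasts 1/8 s, in which the tool goes at most 62.5 mm and 10.7 degrees, less where a joint would pass 70% of its speed; a pose out of reach is approached as far as the arm can. A call with a gripper value outside its range is refused whole. The fingers move at their own pace and stop on an object; FORCE is the grip in N (left out, the last holds). Time passes only in rows, so rows that do not move let the fingers close. It gives the time, the measured TCP pose, the force, the opening and the grip force at its end, in the units of the state.
- env.get_obs(): the state, without advancing time (a new reading comes with each control period).
- viewer.get_image(name): name is "scene" or "top"; returns (picture, depth): 480x640x3 uint8, red, green, blue; 480x640 float32, m along the optical axis (not along the pixel's ray), 0 where there is no reading.
- viewer.get_calibration(name): a dict with "intrinsics" (3x3 intrinsics, pixels), "origin" and "rotation" of the camera in the world. Camera axes: x right, y up, looking along -z (the intrinsics and any distortion apply to the point x, -y, -z); pixel columns grow to the right and rows downward; lengths in m; the calibration is good to about 2 mm. A picture is of the moment at which its call begins. get_calibration takes no time and is no camera call.
- sign_off(): hands the job in; it is judged then, once.
Trained networks look in the newest picture that a camera, given by its name, has taken for a name from the list of things; names that differ only in an ending like _2 or _b are one class to them, and where a whole thing is asked for, a point or a joint stands for the part that bears it (a point fixed in the world has none). Each returns a list of dicts, best first, with "confidence" (0 to 1); they miss things now and then, are a little off and sometimes report something else, mostly with a low value. They report only what shows in the picture. A call takes as long as a camera call. They do not tell look-alikes from the thing itself.
- look_for(target, camera): "rect" ([left, top, width, height] in pixels, round what is visible of it).
- masks_of(target, camera): "mask" (480x640 bool, what is visible of it) and "rect" ([left, top, width, height] in pixels, round what is visible of it).
- spot_point(target, camera): "centre" ([column, row] in pixels: a listed point, or the origin of a listed thing).
The state is a dict: "time_s": time; "joints": joint angles; "joint_vel": joint speeds; "effort": joint torques, N m; "eef_pos": TCP position; "eef_rot": TCP orientation; "contact_force": force on the tool from outside, world axes, zero at the start; "moment": the same for the moment, N m; "finger_gap": finger opening in m; "finger_force": force on a finger pad.
Only numpy, scipy, OpenCV 4.12 (cv2) and the standard library are available. Lean on these libraries where they do the work, as an engineer would, in place of code of your own. Each camera call takes 0.05 s, during which the arm holds its last target. There are 200 camera calls.

## Working session

There is one attempt and no reset: what is moved stays moved. The work goes in short steps, Python scripts to look and compute and a shell command to move; the robot and the scene stay as the last step left them, time stands still between calls to the robot, and variables do not carry over. Pictures are saved under pics/ and viewed, at most 10 in all, crops included, and the job is handed in when it is done.

```bash
ls; mkdir -p pics; cat > h.py <<'E'
import numpy as np, cv2
from plant import env, viewer, sign_off, look_for, masks_of, spot_point
def cal(n):
    c=viewer.get_calibration(n); return np.array(c["intrinsics"]),np.array(c["origin"]),np.array(c["rotation"])
def ray(n,p):
    K,o,R=cal(n); d=np.linalg.inv(K)@[p[0],p[1],1]; return o,R@[d[0],-d[1],-d[2]]
def onz(n,p,z):
    o,d=ray(n,p); return o+d*(z-o[2])/d[2]
def dep(n,p,D):
    o,d=ray(n,p); return o+d*D[int(round(p[1])),int(round(p[0]))]
def proj(n,X):
    K,o,R=cal(n); c=R.T@(np.array(X)-o); q=K@[c[0],-c[1],-c[2]]; return q[:2]/q[2]
E
python3 - <<'E'
from h import *
np.set_printoptions(precision=4,suppress=True)
ims={}
for n in("scene","top"):
    I,D=viewer.get_image(n); ims[n]=(I,D); cv2.imwrite(f"pics/{n}0.png",I[:,:,::-1]); print(n,cal(n)[1],viewer.get_calibration(n).keys())
Z=dict(stand=0,turntable=0,handle=.151,pin_knob=.073,bore=.05,notch=.05,jar_orange_mid=.077,jar_a_mid=.077,scale=0,flour_bin=0,bowl=0)
for n in ims:
    for t,z in Z.items():
        for r in spot_point(t,n)[:6]:
            if r["confidence"]>.2: print(n,t,round(r["confidence"],2),np.round(r["centre"]),onz(n,r["centre"],z))
print(env.pinch_z,env.get_obs())
E
```

```text
pics
scene [1.4496 0.4424 1.0074] dict_keys(['intrinsics', 'origin', 'rotation'])
top [0.2159 0.0058 1.4806] dict_keys(['intrinsics', 'origin', 'rotation'])Traceback (most recent call last):
  File "<stdin>", line 10, in <module>
  File "h.py", line 8, in onz
    o,d=ray(n,p); return o+d*(z-o[2])/d[2]
        ~~~^^^^^
  File "h.py", line 6, in ray
    K,o,R=cal(n); d=np.linalg.inv(K)@[p[0],p[1],1]; return o,R@[d[0],-d[1],-d[2]]
                                                             ~^~~~~~~~~~~~~~~~~~~
ValueError: matmul: Input operand 1 has a mismatch in its core dimension 0, with gufunc signature (n?,k),(k,m?)->(n?,m?) (size 3 is different from 4)
```

```bash
sed -i 's/np.array(c\["rotation"\])/Rotation.from_quat(c["rotation"]).as_matrix()/; 1i from scipy.spatial.transform import Rotation' h.py
python3 - <<'E'
from h import *
np.set_printoptions(precision=4,suppress=True)
Z=dict(stand=0,turntable=0,handle=.151,pin_knob=.073,bore=.05,notch=.05,jar_orange_mid=.077,jar_a_mid=.077,scale=0,flour_bin=0,bowl=0)
for n in("scene","top"):
    I,D=viewer.get_image(n); np.save(f"{n}D.npy",D); cv2.imwrite(f"pics/{n}0.png",I[:,:,::-1]); print(viewer.get_calibration(n))
    for t,z in Z.items():
        for r in spot_point(t,n)[:6]:
            if r["confidence"]>.2: print(n,t,round(r["confidence"],2),np.round(r["centre"]),onz(n,r["centre"],z))
print(env.pinch_z,env.get_obs())
E
```

```text
{'intrinsics': array([[542.3019,   0.    , 319.9776],
       [  0.    , 542.3019, 234.2448],
       [  0.    ,   0.    ,   1.    ]]), 'origin': array([1.4496, 0.4424, 1.0074]), 'rotation': array([0.2202, 0.3517, 0.7694, 0.4857])}
scene stand 0.85 [333. 279.] [0.5488 0.0457 0.    ]
scene turntable 0.9 [330. 279.] [0.5537 0.0394 0.    ]
scene handle 0.94 [328. 235.] [0.5557 0.0346 0.151 ]
scene pin_knob 0.51 [340. 280.] [0.6086 0.0914 0.073 ]
scene pin_knob 0.48 [190. 192.] [ 0.4711 -0.4437  0.073 ]
scene pin_knob 0.46 [383. 281.] [0.5705 0.1855 0.073 ]
scene bore 0.55 [379. 287.] [0.5715 0.1776 0.05  ]
scene notch 0.58 [381. 301.] [0.6105 0.1973 0.05  ]
scene notch 0.5 [318. 234.] [ 0.4558 -0.0404  0.05  ]
scene jar_orange_mid 0.9 [432. 271.] [0.4909 0.2832 0.077 ]
scene jar_orange_mid 0.83 [365. 259.] [0.5222 0.1198 0.077 ]
scene jar_a_mid 0.96 [318. 237.] [ 0.4975 -0.0222  0.077 ]
scene scale 0.95 [160. 240.] [ 0.6187 -0.4538  0.    ]
scene scale 0.4 [351. 242.] [0.3975 0.0324 0.    ]
scene flour_bin 0.56 [192. 192.] [ 0.3955 -0.5063  0.    ]
scene bowl 0.79 [520. 371.] [0.6283 0.53
[... 1040 characters left out ...]
  0.    ]
top scale 0.22 [231. 206.] [0.5894 0.1859 0.    ]
top flour_bin 0.57 [290. 216.] [0.5599 0.0345 0.    ]
top bowl 0.82 [ 95. 192.] [0.6298 0.5316 0.    ]
0.0187 {'time_s': 1.35, 'joints': array([-1.2426,  0.3322, -0.0647,  1.4601,  0.0216,  1.3499, -0.0885]), 'joint_vel': array([-0.0006, -0.0002,  0.    ,  0.0014, -0.0018, -0.0003, -0.0005]), 'effort': array([ -0.0004, -62.5238,   0.0488, -39.1812,   0.0165,   0.002 ,
        -0.    ]), 'eef_pos': array([0.2148, 0.587 , 0.2001]), 'eef_rot': array([0.1745, 0.9847, 0.0001, 0.    ]), 'contact_force': array([ 0.0488, -0.0383, -0.2649]), 'moment': array([-0.0769,  0.011 ,  0.0491]), 'finger_force': 0.0, 'finger_gap': 0.08547576792069583}
```

View pics/scene0.png

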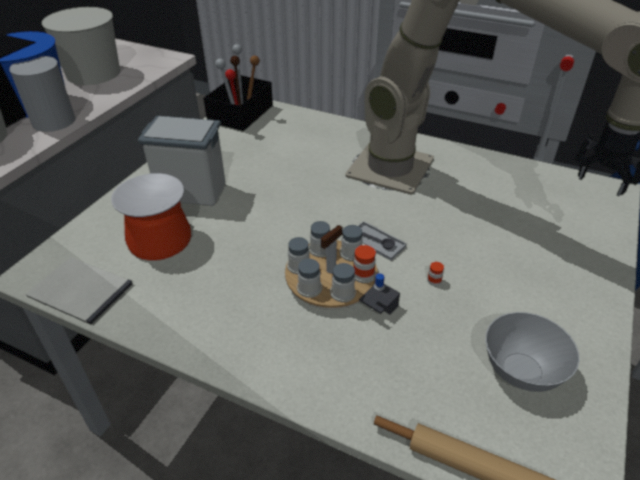

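View pics/top0.png

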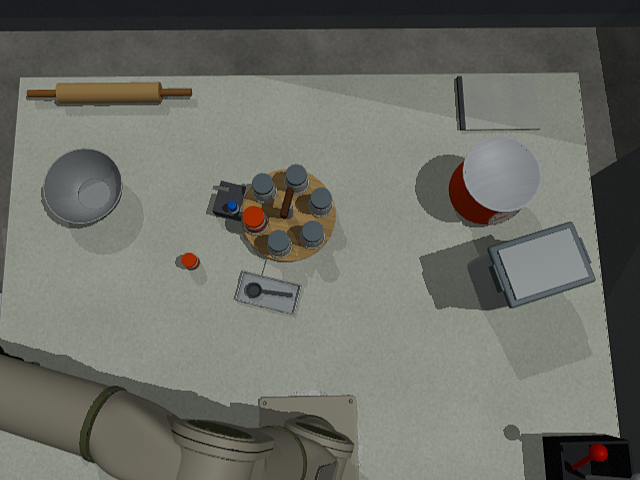

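Top picture: stand at about (287,213), real orange jar at (254,218), pinned knob at (232,206), notch bracket at (228,198), tray at (267,292). The small orange jar at (190,261) is a decoy.

```bash
cat >> h.py <<'E'
def cloud(n,D):
    K,o,R=cal(n); v,u=np.mgrid[0:480,0:640]; d=np.stack([(u-K[0,2])/K[0,0],-(v-K[1,2])/K[1,1],-np.ones_like(u)],-1)*D[...,None]
    return d@R.T+o
E
python3 - <<'E'
from h import *
np.set_printoptions(precision=4,suppress=True)
for n in("top","scene"):
    D=np.load(n+"D.npy");I=cv2.imread(f"pics/{n}0.png");P=cloud(n,D)
    near=np.hypot(P[...,0]-.557,P[...,1]-.04)<.26
    near&=D>0
    tab=near&(abs(P[...,2])<.01); print(n,"table z",np.median(P[tab][:,2]))
    def comps(m,minA,name):
        k,l,s,c=cv2.connectedComponentsWithStats(m.astype(np.uint8))
        for i in range(1,k):
            if s[i,4]>=minA:
                q=P[l==i]; (cx,cy),w,a=cv2.minAreaRect((q[:,:2]*1000).astype(np.float32))
                print(name,s[i,4],c[i],"xyz",q.mean(0),"rect",(round(cx,1),round(cy,1)),np.round(w),round(a,1),"z",np.median(q[:,2]))
    comps(near&(abs(P[...,2]-.116)<.007),40,"lid")
    comps(near&(P[...,2]>.14)&(P[...,2]<.18),20,"bar")
    hsv=cv2.cvtColor(I,cv2.COLOR_BGR2HSV); comps(near&(hsv[...,0]>100)&(hsv[...,0]<130)&(hsv[...,1]>150)&(hsv[...,2]>60),6,"blue")
    comps(near&(abs(P[...,2]-.05)<.006)&(np.hypot(P[...,0]-.59,P[...,1]-.185)<.06),20,"bracket")
    comps(near&(P[...,2]>.006)&(P[...,2]<.03)&(P[...,0]<.5),40,"tray")
    comps(near&(abs(P[...,2]-.038)<.005),40,"tt")
    if n=="top": cv2.imwrite("pics/crop.png",cv2.resize(I[160:320,180:350],None,fx=3.5,fy=3.5,interpolation=cv2.INTER_CUBIC))
E
```

```text
top table z -0.00023293650400191268
lid 340 [295.8735 174.4618] xyz [0.6353 0.0178 0.1154] rect (635.2, 17.5) [48. 50.] 89.0 z 0.1156206562588743
lid 340 [262.1588 183.6059] xyz [0.6138 0.0981 0.1154] rect (614.3, 98.4) [49. 48.] 0.2 z 0.11522627602351188
lid 344 [320.7587 197.9186] xyz [ 0.5767 -0.0404  0.1154] rect (576.4, -40.9) [48. 50.] 86.4 z 0.11537783864307405
lid 346 [253.0578 216.3555] xyz [0.5343 0.1196 0.1154] rect (535.1, 119.8) [50. 47.] 0.2 z 0.11539158832283325
lid 359 [312.2507 231.0641] xyz [ 0.4968 -0.0187  0.1154] rect (496.7, -19.0) [49. 50.] 38.2 z 0.11544095446981006
lid 360 [278.0917 240.5917] xyz [0.4754 0.0613 0.1154] rect (475.8, 61.6) [47. 51.] 88.8 z 0.11538854634485562
bar 244 [286.6639 202.9221] xyz [0.5537 0.0392 0.1621] rect (555.2, 38.6) [19. 71.] 74.9 z 0.16343516387290802
blue 74 [232.0405 205.2432] xyz [0.5701 0.1729 0.083 ] rect (574.7, 175.1) [32. 20.] 23.4 z 0.08575955871018281
bracket 669 [228.6143 198.2735] xyz [0.5965 0.1854 0.0495] rect (595.8, 184.4) [66. 82.] 75.2 z 0.049450304530620715
tray 450 [270.4489 273.0333] xyz [0.4137 0.0851 0.01
[... 1325 characters left out ...]
287239696281179
bracket 28 [367.7857 278.5357] xyz [0.5541 0.1419 0.0485] rect (554.3, 144.9) [10. 25.] 47.9 z 0.04744752769332061
bracket 644 [378.7438 296.9348] xyz [0.6002 0.1882 0.0492] rect (595.9, 187.8) [66. 86.] 74.7 z 0.04915335978320967
tray 402 [382.4701 240.6841] xyz [0.3653 0.112  0.0108] rect (366.2, 93.4) [155.  83.] 74.0 z 0.010700055577878675
tray 42 [429.2619 278.5952] xyz [0.4601 0.2737 0.0192] rect (458.1, 271.6) [28.  6.] 46.0 z 0.019480232989302237
tt 167 [341.2515 255.3892] xyz [0.495  0.0445 0.0377] rect (482.1, 46.3) [104.  41.] 24.3 z 0.03763594185845953
tt 1369 [324.8451 285.645 ] xyz [0.6109 0.0513 0.0375] rect (597.4, 39.7) [224. 158.] 83.0 z 0.037292202159045384
```

View pics/crop.png

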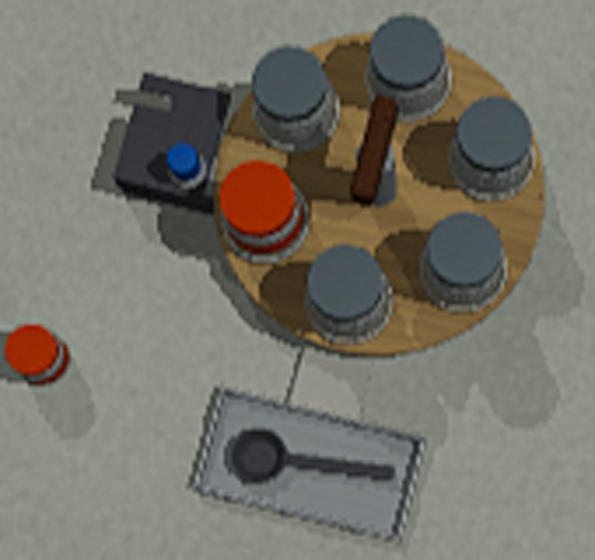

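The lids put the axis near (0.557, 0.041) and the stand yaw at about -15.2°. The orange jar is 60° to the left of the front, so it needs a +60° turn. Moving above the knob now.

```bash
cat > to.py <<'E'
# usage: to.py x y z yawdeg(of tool y) -> tool-frame shift and turn needed (turn first in tool frame, then shift in new axes)
import sys; from h import *
np.set_printoptions(precision=4,suppress=True)
x,y,z,yaw=map(float,sys.argv[1:5]); o=env.get_obs(); p=np.array(o["eef_pos"]); R=Rotation.from_quat(o["eef_rot"])
a=np.radians(yaw); ty=np.array([np.cos(a),np.sin(a),0]); tz=np.array([0,0,-1.]); G=Rotation.from_matrix(np.stack([np.cross(ty,tz),ty,tz],1))
d=np.array([x,y,z])-p
print("shift now axes",R.inv().apply(d),"turn",(R.inv()*G).as_rotvec(),"shift after turn",G.inv().apply(d),"t",o["time_s"],"J",np.array(o["joints"]),"p",p,"F",np.array(o["contact_force"]),"M",np.array(o["moment"]))
E
python3 -m jog '[[[0,0,0],[-0.053,-0.029,0],-1],[[0,0,0],[-0.053,-0.029,0],-1],[[0,0,0],[-0.053,-0.029,0],-1],[[0,0,0],[-0.053,-0.029,0],-1],[[0,0,0],[-0.053,-0.029,0],-0.2]]' 30
python3 -m jog '[[[0,0,0],[-0.053,-0.029,0],-0.2],[[0,0,0],[-0.053,-0.029,0],-0.2],[[0,0,0],[-0.053,-0.029,0],-0.2],[[0,0,0],[-0.053,-0.029,0],-0.2],[[0,0,0],[0,0,0],-0.2]]'
python3 -m jog '[[[0,0,0.18],[0,0,0],-0.2],[[0,0,0.18],[0,0,0],-0.2],[[0,0,0.18],[0,0,0],-0.2],[[0,0,0.18],[0,0,0],-0.2],[[0,0,0.18],[0,0,0],-0.2]]'
python3 -m jog '[[[0,0,0.18],[0,0,0],-0.2],[[0,0,0.18],[0,0,0],-0.2],[[0,0,0.18],[0,0,0],-0.2],[[0,0,0],[0,0,0],-0.2]]'
python3 to.py .5732 .1756 .130 -15.2
```

```text
time_s: 1.98
eef_pos: [0.4149, 0.3581, 0.2004]
eef_rot: [0.174, 0.985, 0.0, 0.0]
contact_force: [0.7, -0.4, -0.4]
finger_gap: 0.07
finger_force: 0.0
time_s: 2.6
eef_pos: [0.5757, 0.1721, 0.2001]
eef_rot: [0.179, 0.984, -0.001, 0.001]
contact_force: [-0.3, 0.6, -0.9]
finger_gap: 0.051
finger_force: 0.0
time_s: 3.22
eef_pos: [0.5726, 0.1788, 0.2001]
eef_rot: [0.587, 0.809, 0.0, -0.0]
contact_force: [0.9, 0.4, -0.4]
finger_gap: 0.051
finger_force: 0.0
time_s: 3.72
eef_pos: [0.5727, 0.1787, 0.2001]
eef_rot: [0.78, 0.626, 0.0, -0.0]
contact_force: [1.0, -0.8, -0.4]
finger_gap: 0.0518
finger_force: 0.0
shift now axes [-0.0029  0.0012  0.0701] turn [-0.0002 -0.0002  0.0474] shift after turn [-0.0028  0.0013  0.0701] t 3.725 J [-0.7548  0.288   0.4638  1.5547 -0.1315  1.3299 -0.494 ] p [0.5727 0.1787 0.2001] F [ 0.95   -0.7804 -0.3554] M [ 0.0952 -0.0196  0.0005]
```

```bash
python3 -m jog '[[[0,0,0.047],[0,0,0],-0.2],[[0,0,0],[-0.003,0.001,0.04],-0.2],[[0,0,0],[0,0,0.03],-0.2],[[0,0,0],[0,0,0],-0.2]]'
python3 - <<'E'
from h import *
np.set_printoptions(precision=4,suppress=True)
o=env.get_obs();p=o["eef_pos"];print(p)
Is=[]
for n in("scene","top"):
    I,D=viewer.get_image(n);np.save(n+"D1.npy",D);cv2.imwrite(f"pics/{n}1.png",I[:,:,::-1])
    q=proj(n,p); k=proj(n,[.5732,.1756,.073]);print(n,"tcp px",q,"knob px",k)
    for r in spot_point("pin_knob",n)[:3]: print(r["confidence"],r["centre"])
    c=k.astype(int); Is.append(cv2.resize(I[c[1]-50:c[1]+50,c[0]-40:c[0]+40,::-1],None,fx=5,fy=5,interpolation=cv2.INTER_CUBIC)); print("crop org",c-[40,50])
cv2.imwrite("pics/c1.png",np.hstack(Is))
E
```

```text
time_s: 4.22
eef_pos: [0.5716, 0.1747, 0.1282]
eef_rot: [0.794, 0.608, -0.002, -0.001]
contact_force: [-0.2, 0.4, 0.6]
finger_gap: 0.0512
finger_force: 0.0
[0.5716 0.1747 0.1282]
scene tcp px [380.0099 263.7002] knob px [378.5135 280.8443]
0.5 [380.2, 280.9]
0.25 [342.2, 281.6]
crop org [338 230]
top tcp px [228.9793 199.9045] knob px [231.4101 205.021 ]
crop org [191 155]
```

View pics/c1.png

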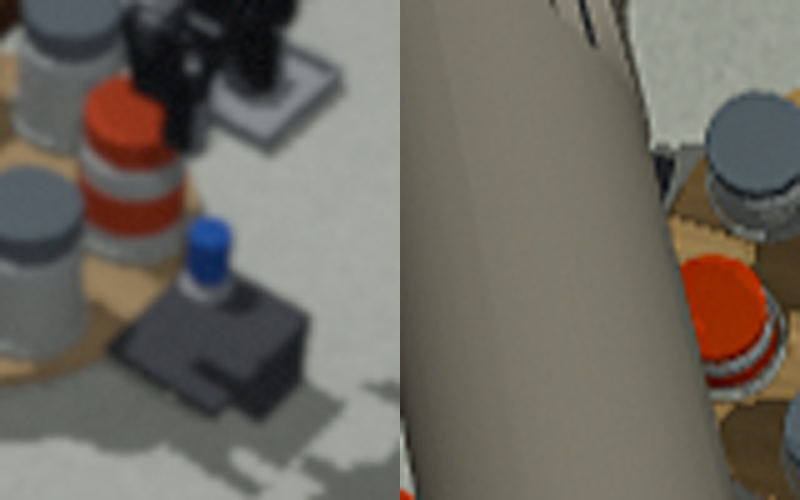

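```bash
python3 -m jog '[[[0,0,0],[-0.001,0.001,0.025],-0.2],[[0,0,0],[0,0,0.025],-0.2],[[0,0,0],[0,0,0.020],-0.2],[[0,0,0],[0,0,0],-0.2]]'
python3 -m jog '[[[0,0,0],[0,0,0],0.2],[[0,0,0],[0,0,0],0.4],[[0,0,0],[0,0,0],0.6],[[0,0,0],[0,0,0],0.6]]' 20
python3 to.py .5732 .1756 .056 -15.2
```

```text
time_s: 4.92
eef_pos: [0.5733, 0.1735, 0.0594]
eef_rot: [0.795, 0.607, -0.001, -0.0]
contact_force: [-0.6, -0.2, 1.1]
finger_gap: 0.0515
finger_force: 0.0
time_s: 5.42
eef_pos: [0.5741, 0.1736, 0.0604]
eef_rot: [0.795, 0.607, 0.0, 0.0]
contact_force: [-0.0, -0.5, -0.4]
finger_gap: 0.0171
finger_force: 0.0
shift now axes [ 0.0017 -0.0014  0.0044] turn [ 0.0004 -0.0004 -0.0017] shift after turn [ 0.0017 -0.0014  0.0044] t 5.425 J [-0.7251  0.4119  0.4417  1.7115 -0.1974  1.0618 -0.4861] p [0.5741 0.1736 0.0604] F [-0.0432 -0.5423 -0.3586] M [-0.0444  0.0284  0.0161]
```

```bash
python3 - <<'E'
from h import *
I,D=viewer.get_image("scene");cv2.imwrite("pics/s2.png",I[:,:,::-1])
print(proj("scene",env.get_obs()["eef_pos"]))
cv2.imwrite("pics/c2.png",cv2.resize(I[210:310,320:440,::-1],None,fx=6,fy=6,interpolation=cv2.INTER_CUBIC))
E
```

```text
[377.27393189 284.48728816]
```

View pics/c2.png

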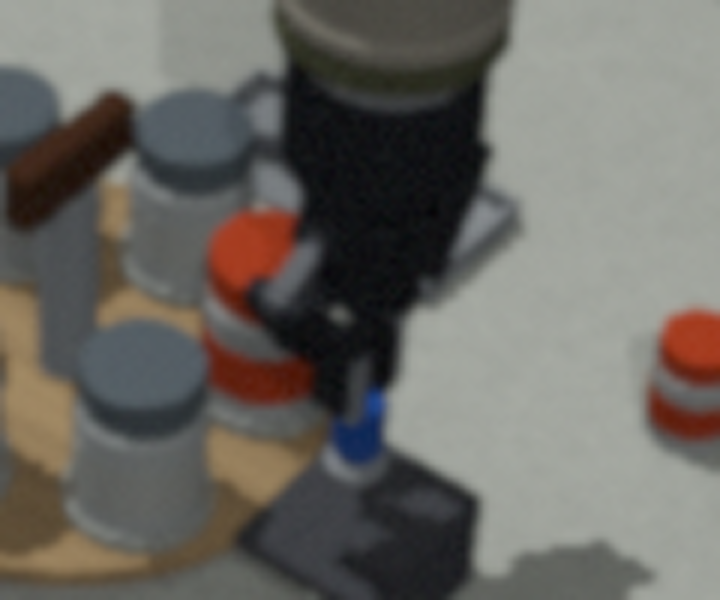

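```bash
python3 - <<'E'
from h import *
np.set_printoptions(precision=3,suppress=True,linewidth=150)
I,D=viewer.get_image("scene");P=cloud("scene",D)
for v in range(266,294,2):
    print(v,*[f"{int(1000*P[v,u,0])},{int(1000*P[v,u,1])},{int(1000*P[v,u,2])}{'B' if I[v,u,2]>100 and I[v,u,0]<90 else 'k' if I[v,u].max()<45 else '.'}" for u in range(372,390,2)])
I2,D2=viewer.get_image("top");np.save("topD2.npy",D2)
E
```

```text
266 621,171,163k 618,175,162k 600,174,145k 594,177,141k 593,182,143k 570,179,121k 567,183,120k 563,187,118. 447,159,4.
268 622,172,158k 613,174,151k 607,177,146k 596,178,138k 591,181,135k 565,178,110k 568,184,115k 565,188,114. 447,159,-2.
270 623,173,153k 614,175,146k 612,179,146k 596,179,132k 588,181,125. 565,179,103k 567,184,108k 564,188,107. 457,163,0.
272 593,164,116k 615,175,140k 596,174,123k 593,178,122. 588,181,119. 564,179,96k 567,185,102k 561,188,97. 463,165,0.
274 595,165,111k 595,170,114k 599,175,119k 588,177,111. 589,182,114. 566,180,92. 565,185,93. 471,163,-1. 467,167,-3.
276 592,164,102k 594,170,106k 597,175,111k 590,178,106. 584,181,102. 569,181,88B 480,160,-1. 478,165,-1. 475,170,-1.
278 546,149,46. 595,170,100. 593,175,101k 590,178,99. 582,181,93. 575,184,88B 490,164,1. 484,168,-2. 481,172,-3.
280 547,150,41. 541,154,36. 582,172,83. 592,179,95. 580,181,85. 572,183,79. 496,166,0. 493,171,0. 490,175,0.
282 552,153,39. 549,157,38. 580,171,74. 582,177,78. 579,181,77. 574,184,74. 503,169,1. 501,174,1. 502,179,4.
284 554,154,35. 570,164,54. 580,172,67. 582,177,71. 578,181,69. 574,185,67. 553,184,47. 506,175,0. 503,180,-1.
286 573,160,49. 577,166,55. 580,172,61. 579,177,62. 581,182,65. 573,185,60. 559,186,47. 560,191,49. 557,195,49.
288 585,164,55. 578,167,49. 582,173,56. 580,178,56. 573,181,50. 571,185,51. 566,189,48. 565,193,48k 563,198,49k
290 583,164,46. 585,170,50. 584,174,51. 580,178,49. 580,183,52. 574,186,47. 577,192,53k 571,195,49k 570,200,49k
292 591,167,48. 591,172,50. 587,176,48. 589,181,52. 586,185,51. 580,189,47k 575,192,43k 575,197,46. 573,201,46.
```

```bash
python3 - <<'E'
from h import *
np.set_printoptions(precision=3,suppress=True,linewidth=150)
D=np.load("sceneD1.npy");P=cloud("scene",D)
for v in range(236,266,2):
    print(v,*[f"{int(1000*P[v,u,0])},{int(1000*P[v,u,1])},{int(1000*P[v,u,2])}" for u in range(366,398,3)])
print(proj("scene",[.5716,.1747,.1282]),env.pinch_z)
E
```

```text
236 637,158,259 637,165,262 630,169,258 595,164,228 593,170,229 601,180,239 599,186,240 545,176,193 547,184,198 547,191,201 319,136,0
238 636,158,253 633,164,252 637,172,259 600,166,227 603,174,233 603,180,235 595,185,231 546,177,188 546,184,191 550,192,197 340,143,12
240 628,156,240 636,165,250 633,171,250 369,92,8 603,174,227 602,181,229 594,185,223 544,177,181 547,185,187 549,193,191 345,144,9
242 632,157,238 638,166,247 633,171,244 373,93,4 1449,442,1007 606,182,227 363,116,5 542,177,173 548,186,181 547,192,183 343,145,0
244 629,157,229 637,166,240 635,172,240 600,167,210 606,176,218 381,114,11 376,120,10 543,178,168 547,186,174 545,193,175 350,147,0
246 623,155,218 634,165,231 633,172,233 609,171,213 609,177,215 378,113,1 380,123,7 549,180,167 546,186,167 545,193,170 1449,442,1007
248 626,156,215 626,163,218 628,171,223 622,175,219 607,177,208 386,116,2 385,125,4 389,134,11 544,186,159 371,146,1 369,154,2
250 528,123,115 627,164,213 629,171,218 610,172,202 605,177,200 391,118,0 390,126,1 391,135,6 381,141,0 380,149,2 372,155,-1
252 534,125,114 531,132,114 630,172,214 607,171,194 603,177,193 419,127,19 392,128,-2 394,137,2 391,144,2 384,151,-1 395,162,12
254 540,128,114 536,134,112 613,166,190 610,173,191 603,177,186 412,126,5 413,134,9 400,139,0 397,147,1 407,158,13 395,163,6
256 546,130,113 608,158,177 606,165,178 605,171,180 605,178,183 414,127,0 416,136,5 418,145,11 405,149,1 409,159,8 399,164,2
258 556,134,117 549,139,113 604,164,170 604,171,173 601,177,173 417,129,-3 418,137,0 420,146,5 420,154,9 404,158,-3 399,165,-4
260 560,136,114 551,140,108 600,163,160 606,172,169 600,178,166 430,133,1 428,141,2 424,148,2 421,155,2 412,161,-2 412,169,0
262 557,135,105 551,140,101 540,144,94 444,121,1 442,129,2 436,135,0 431,142,-1 428,149,-1 424,157,-1 419,163,-3 419,171,0
264 554,134,95 547,140,92 544,146,92 485,135,35 448,131,1 441,137,-2 440,145,0 438,153,1 431,159,-1 425,166,-3 421,173,-4
[380.009 263.696] 0.0187
```

Depth shows the real fingertips about 33 mm above the reported TCP z, so the fingers closed above the knob. I'll open, go lower in guarded steps and check the depth again.

```bash
cat > look.py <<'E'
from h import *
I,D=viewer.get_image("scene");P=cloud("scene",D)
m=(I.max(2)<60)&(P[...,2]>.056)&(np.hypot(P[...,0]-.573,P[...,1]-.177)<.05)&(P[...,2]<.2)
for z in range(56,110,6):
    q=P[m&(P[...,2]*1000>=z)&(P[...,2]*1000<z+6)]
    if len(q): print(z,len(q),np.round(q.min(0),3),np.round(q.max(0),3))
E
python3 -m jog '[[[0,0,0],[0,0,0],-0.2],[[0,0,0],[0.003,0,0],-0.2],[[0,0,0],[0,0,0],-0.2],[[0,0,0],[0,0,0.010],-0.2],[[0,0,0],[0,0,0],-0.2]]'
python3 -m jog '[[[0,0,0],[0,0,0.010],-0.2],[[0,0,0],[0,0,0.008],-0.2],[[0,0,0],[0,0,0],-0.2]]'
python3 look.py; python3 to.py .5732 .1756 .056 -15.2
```

```text
time_s: 6.2
eef_pos: [0.5739, 0.1762, 0.0489]
eef_rot: [0.795, 0.607, -0.001, -0.0]
contact_force: [-0.4, -0.2, -0.1]
finger_gap: 0.0513
finger_force: 0.0
time_s: 6.58
eef_pos: [0.5741, 0.1762, 0.0311]
eef_rot: [0.795, 0.607, -0.001, -0.0]
contact_force: [0.6, -0.7, 0.5]
finger_gap: 0.0512
finger_force: 0.0
56 2 [0.543 0.148 0.058] [0.544 0.148 0.06 ]
62 2 [0.543 0.148 0.063] [0.605 0.174 0.068]
68 8 [0.547 0.166 0.068] [0.611 0.192 0.074]
74 29 [0.535 0.147 0.074] [0.612 0.194 0.08 ]
80 23 [0.546 0.163 0.08 ] [0.613 0.194 0.086]
86 22 [0.546 0.163 0.086] [0.614 0.193 0.092]
92 24 [0.546 0.17  0.092] [0.615 0.193 0.098]
98 19 [0.543 0.173 0.098] [0.613 0.194 0.103]
104 15 [0.547 0.175 0.104] [0.615 0.194 0.11 ]
shift now axes [-0.001  -0.001  -0.0243] turn [-0.0006  0.0005 -0.0018] shift after turn [-0.001  -0.001  -0.0243] t 6.625 J [-0.7182  0.45    0.4303  1.728  -0.2157  1.0113 -0.4775] p [0.5745 0.1763 0.0317] F [-0.7346  0.7582 -0.4358] M [-0.0333  0.0167 -0.0293]
```

```bash
python3 -m jog '[[[0,0,0],[0,0,0.006],-0.2],[[0,0,0],[0,0,0],0.2],[[0,0,0],[0,0,0],0.5],[[0,0,0],[0,0,0],0.6],[[0,0,0],[0,0,0],0.6]]' 20
python3 look.py; python3 to.py .5732 .1756 .056 -15.2
```

```text
time_s: 7.25
eef_pos: [0.5722, 0.1774, 0.0261]
eef_rot: [0.795, 0.607, -0.002, -0.002]
contact_force: [-11.5, 1.9, 8.2]
finger_gap: 0.0213
finger_force: 19.7
56 6 [0.56  0.18  0.056] [0.595 0.189 0.062]
62 9 [0.563 0.17  0.062] [0.597 0.192 0.068]
68 20 [0.563 0.167 0.068] [0.598 0.192 0.074]
74 15 [0.56  0.167 0.074] [0.597 0.191 0.079]
80 13 [0.559 0.167 0.08 ] [0.6   0.191 0.086]
86 15 [0.563 0.177 0.086] [0.597 0.191 0.092]
92 11 [0.559 0.178 0.092] [0.595 0.191 0.098]
98 15 [0.558 0.179 0.098] [0.611 0.194 0.104]
104 43 [0.535 0.158 0.104] [0.616 0.198 0.11 ]
shift now axes [-0.0015  0.0013 -0.0299] turn [-0.0048  0.0005 -0.0007] shift after turn [-0.0015  0.0014 -0.0299] t 7.3 J [-0.717   0.4561  0.4268  1.7328 -0.2206  1.0043 -0.4748] p [0.5722 0.1774 0.0261] F [-11.7751   1.39     8.1081] M [ 0.2209  2.5809 -0.0509]
```

```bash
python3 -m jog '[[[0,0,0],[0,-0.002,-0.001],0.6],[[0,0,0],[0,0,0],0.6]]' 40
python3 to.py .5732 .1756 .056 -15.2
```

```text
time_s: 7.55
eef_pos: [0.572, 0.1774, 0.027]
eef_rot: [0.795, 0.607, -0.0, -0.001]
contact_force: [-5.4, 1.6, 1.6]
finger_gap: 0.0208
finger_force: 39.3
shift now axes [-0.0014  0.0015 -0.029 ] turn [-0.0013 -0.     -0.0013] shift after turn [-0.0014  0.0016 -0.029 ] t 7.55 J [-0.7198  0.4521  0.4281  1.7362 -0.2179  1.0013 -0.4779] p [0.572  0.1774 0.027 ] F [-5.3968  1.5943  1.5635] M [ 0.2641  1.1065 -0.0094]
```

```bash
python3 -m jog '[[[0,0,0],[0,-0.001,0],0.6],[[0,0,0],[0,0,-0.006],0.6],[[0,0,0],[0,0,-0.012],0.6],[[0,0,0],[0,0,-0.012],0.6]]'
python3 -m jog '[[[0,0,0],[0,0,-0.012],0.6],[[0,0,0],[0,0,-0.013],0.6],[[0,0,0],[0,0,0],0.6]]'
python3 - <<'E'
from h import *
np.set_printoptions(precision=4,suppress=True)
I,D=viewer.get_image("scene");np.save("sceneD3.npy",D);cv2.imwrite("pics/s3.png",I[:,:,::-1])
for t,z in(("bore",.05),("notch",.05),("pin_knob",.127)):
    for r in spot_point(t,"scene")[:2]: print(t,r["confidence"],r["centre"],onz("scene",r["centre"],z))
print(env.get_obs()["eef_pos"])
cv2.imwrite("pics/c3.png",cv2.resize(I[240:320,335:435,::-1],None,fx=7,fy=7,interpolation=cv2.INTER_CUBIC))
E
```

```text
time_s: 8.05
eef_pos: [0.5722, 0.1772, 0.0583]
eef_rot: [0.795, 0.607, 0.0, 0.0]
contact_force: [-0.4, 0.7, -1.4]
finger_gap: 0.0207
finger_force: 39.2
time_s: 8.43
eef_pos: [0.5727, 0.1775, 0.0836]
eef_rot: [0.795, 0.607, 0.001, 0.0]
contact_force: [0.1, -0.6, -1.2]
finger_gap: 0.0207
finger_force: 39.2
bore 0.7 [379.4, 286.6] [0.5688 0.1779 0.05  ]
notch 0.74 [327.2, 241.0] [ 0.4724 -0.0065  0.05  ]
notch 0.65 [379.5, 305.9] [0.6268 0.2002 0.05  ]
pin_knob 0.57 [382.1, 263.5] [0.5677 0.1785 0.127 ]
pin_knob 0.38 [378.6, 306.2] [0.6946 0.2182 0.127 ]
[0.5714 0.1771 0.0816]
```

View pics/c3.png

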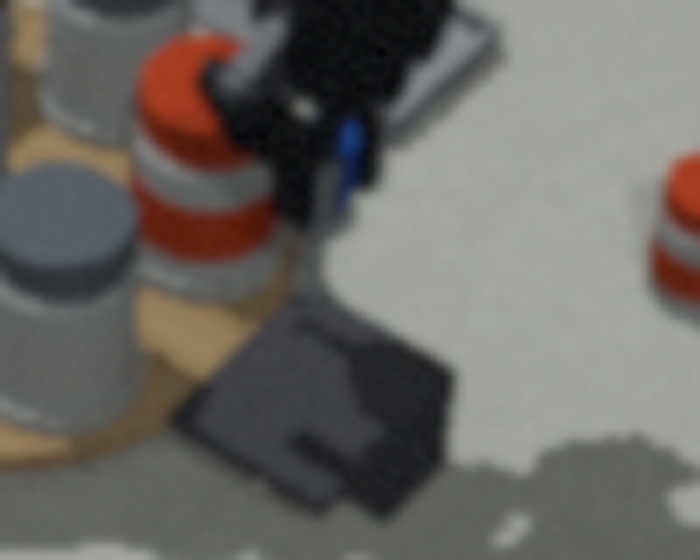

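Pin is out, with its shank tip at crop (315,285) above the bracket. The slot is at crop (295,435)-(355,490). I'll rectify the bracket top into the stand frame to get the exact offset.

```bash
python3 - <<'E'
from h import *
a=np.radians(-15.2); ex=np.array([np.cos(a),np.sin(a)]);ey=np.array([-np.sin(a),np.cos(a)])
out=[]
for n,f,ax in(("top","pics/top0.png",(.5554,.0396)),("scene","pics/s3.png",(.5594,.0426)),("scene","pics/scene0.png",(.5594,.0426))):
    I=cv2.imread(f)
    xs=np.linspace(-.05,.05,400);ys=np.linspace(.115,.195,320)
    src=[proj(n,[*(np.array(ax)+x*ex+y*ey),.05]) for x,y in((-.05,.115),(.05,.115),(.05,.195),(-.05,.195))]
    H=cv2.getPerspectiveTransform(np.float32(src),np.float32([[0,0],[400,0],[400,320],[0,320]]))
    W=cv2.warpPerspective(I,H,(400,320),flags=cv2.INTER_CUBIC); W=cv2.convertScaleAbs(W,alpha=1.6)
    for k in range(0,400,40): cv2.line(W,(k,0),(k,6),(0,255,255),1)
    for k in range(0,320,40): cv2.line(W,(0,k+20),(6,k+20),(0,255,255),1)
    out.append(W)
out.append(np.zeros_like(out[0]))
M=np.vstack([np.hstack(out[:2]),np.hstack(out[2:])])
cv2.imwrite("pics/rect.png",cv2.resize(M,(740,592)))
E
```

```text
(no output)
```

View pics/rect.png

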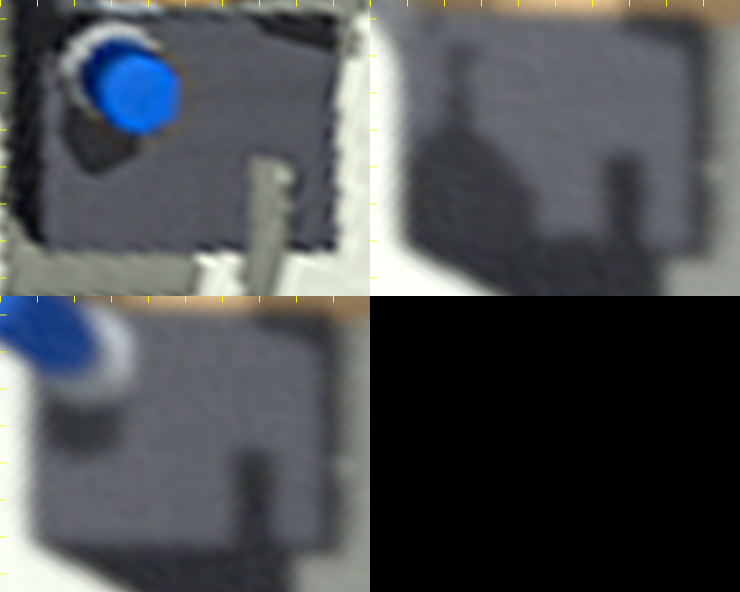

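Rectified top view (3.7 px/mm): bore at about stand (-0.021, 0.133) and notch axis at about (0.021, 0.163), so the offset is about (+42, +29.5) mm. I'll carry the pin there with 3 mm extra outward, then lower it with force checks.

```bash
python3 -m jog '[[[0,0,0],[0.0165,0.021,0],0.6],[[0,0,0],[0.016,0.0215,0],0.6],[[0,0,0],[0,0,0],0.6],[[0,0,0],[0,0,0],0.6]]'
python3 to.py .5712 .177 .083 -15.2
python3 -m jog '[[[0,0,0],[0,0,0.008],0.6],[[0,0,0],[0,0,0.006],0.6],[[0,0,0],[0,0,0.005],0.6],[[0,0,0],[0,0,0.004],0.6],[[0,0,0],[0,0,0],0.6]]'
```

```text
time_s: 9.12
eef_pos: [0.6207, 0.1969, 0.0815]
eef_rot: [0.795, 0.607, -0.001, -0.0]
contact_force: [-0.4, 0.7, -1.0]
finger_gap: 0.0208
finger_force: 39.4
shift now axes [-0.0323 -0.0425 -0.0015] turn [-0.001   0.0009 -0.002 ] shift after turn [-0.0322 -0.0426 -0.0015] t 9.125 J [-0.7037  0.4991  0.4391  1.5449 -0.2246  1.1493 -0.4864] p [0.6207 0.1969 0.0815] F [-0.4092  0.7387 -0.9627] M [-0.0113  0.0143 -0.0302]
time_s: 9.75
eef_pos: [0.6212, 0.1973, 0.0588]
eef_rot: [0.795, 0.607, -0.0, -0.0]
contact_force: [0.0, -0.5, -0.0]
finger_gap: 0.0208
finger_force: 39.4
```

```bash
python3 -m jog '[[[0,0,0],[0,0,0.010],0.6],[[0,0,0],[0,0,0.010],0.6],[[0,0,0],[0,0,0.005],0.6],[[0,0,0],[0,0,0],0.6]]'
python3 -m jog '[[[0,0,0],[-0.001,0,0],0.6],[[0,0,0],[-0.001,0,0],0.6],[[0,0,0],[-0.001,0,0],0.6],[[0,0,0],[0,0,0],0.6]]'
python3 to.py .6212 .1973 .027 -15.2
```

```text
time_s: 10.25
eef_pos: [0.621, 0.1972, 0.0335]
eef_rot: [0.795, 0.607, -0.0, -0.0]
contact_force: [0.3, -0.1, -0.1]
finger_gap: 0.021
finger_force: 39.4
time_s: 10.75
eef_pos: [0.6206, 0.1944, 0.0342]
eef_rot: [0.795, 0.607, 0.0, -0.0]
contact_force: [-0.0, -0.3, -0.5]
finger_gap: 0.021
finger_force: 39.4
shift now axes [ 0.003  -0.0002  0.0072] turn [ 0.0001 -0.0002 -0.0019] shift after turn [ 0.003  -0.0002  0.0072] t 10.75 J [-0.6898  0.5458  0.4238  1.5857 -0.2469  1.0632 -0.4671] p [0.6206 0.1944 0.0342] F [-0.0319 -0.265  -0.5413] M [-0.0272 -0.0007  0.0269]
```

Still free; keep going inward until it touches.

```bash
python3 -m jog '[[[0,0,0],[-0.001,0,0],0.6],[[0,0,0],[-0.0007,0,0],0.6],[[0,0,0],[0,0,0],0.6]]'
python3 -m jog '[[[0,0,0],[-0.001,0,0],0.6],[[0,0,0],[0,0,0],0.6]]'
python3 to.py .6212 .1973 .027 -15.2
```

```text
time_s: 11.12
eef_pos: [0.6203, 0.1935, 0.0342]
eef_rot: [0.795, 0.607, 0.0, -0.0]
contact_force: [0.6, 3.8, -1.4]
finger_gap: 0.0205
finger_force: 39.3
time_s: 11.38
eef_pos: [0.6202, 0.1932, 0.0343]
eef_rot: [0.795, 0.607, 0.001, -0.0]
contact_force: [2.2, 6.0, -2.5]
finger_gap: 0.0211
finger_force: 39.2
shift now axes [ 0.0042 -0.0001  0.0073] turn [ 0.0005 -0.0018 -0.0008] shift after turn [ 0.0042 -0.0001  0.0073] t 11.375 J [-0.6882  0.5432  0.4236  1.5894 -0.2473  1.0609 -0.4637] p [0.6202 0.1932 0.0343] F [ 2.1946  6.0133 -2.4821] M [ 1.2498 -0.5736  0.0173]
```

```bash
python3 -m jog '[[[0,0,0],[0.0023,0,0],0.6],[[0,0,0],[0,0,0.004],0.6],[[0,0,0],[0,0,0.002],0.6],[[0,0,0],[0,0,0],0.6]]'
python3 to.py .6212 .1973 .027 -15.2
```

```text
time_s: 11.88
eef_pos: [0.6202, 0.1938, 0.0277]
eef_rot: [0.795, 0.607, -0.0, -0.0]
contact_force: [0.6, 0.4, -2.1]
finger_gap: 0.0208
finger_force: 39.3
shift now axes [0.0037 0.     0.0007] turn [-0.0005  0.0005 -0.002 ] shift after turn [0.0037 0.     0.0007] t 11.875 J [-0.6877  0.5528  0.4216  1.5907 -0.2497  1.0526 -0.4645] p [0.6202 0.1938 0.0277] F [ 0.6072  0.3626 -2.0739] M [0.1705 0.0225 0.0021]
```

```bash
python3 -m jog '[[[0,0,0],[0,0,0.001],0.6],[[0,0,0],[0,0,0.001],0.6],[[0,0,0],[0,0,0],0.6]]'
python3 to.py .6212 .1973 .027 -15.2
```

```text
time_s: 12.25
eef_pos: [0.6205, 0.1938, 0.0262]
eef_rot: [0.795, 0.607, -0.0, 0.0]
contact_force: [-0.9, -0.0, 1.3]
finger_gap: 0.021
finger_force: 39.7
shift now axes [ 0.0035 -0.0002 -0.0008] turn [ 0.      0.0001 -0.0019] shift after turn [ 0.0035 -0.0002 -0.0008] t 12.25 J [-0.6872  0.5546  0.421   1.5915 -0.2507  1.0494 -0.4638] p [0.6205 0.1938 0.0262] F [-0.9249 -0.0079  1.2809] M [-0.1334  0.1461  0.0023]
```

```bash
python3 -m jog '[[[0,0,0],[0,0,0.0007],0.6],[[0,0,0],[0,0,0],0.3],[[0,0,0],[0,0,0],0],[[0,0,0],[0,0,0],-0.2],[[0,0,0],[0,0,0],-0.2]]'
python3 -m jog '[[[0,0,0],[0,0,-0.02],-0.2],[[0,0,0],[0,0,-0.04],-0.2],[[0,0,0],[0,0,-0.05],-0.2],[[0,0,0],[0,0,-0.04],-0.2],[[0,0,0],[0,0,0],-0.2]]'
python3 - <<'E'
from h import *
np.set_printoptions(precision=4,suppress=True)
I,D=viewer.get_image("scene");cv2.imwrite("pics/s4.png",I[:,:,::-1]);P=cloud("scene",D)
hsv=cv2.cvtColor(I[:,:,::-1].copy(),cv2.COLOR_BGR2HSV);m=(hsv[...,0]>100)&(hsv[...,0]<130)&(hsv[...,1]>150)&(hsv[...,2]>60)&(np.hypot(P[...,0]-.6,P[...,1]-.18)<.09)
print(m.sum(),P[m].mean(0),P[m][:,2].max(),np.argwhere(m).mean(0))
for r in spot_point("handle","scene")[:2]: print(r["confidence"],onz("scene",r["centre"],.151))
cv2.imwrite("pics/c4.png",cv2.resize(I[180:330,300:460,::-1],None,fx=4,fy=4,interpolation=cv2.INTER_CUBIC))
E
python3 to.py .557 .041 .15 -105.2
```

```text
time_s: 12.88
eef_pos: [0.6204, 0.1941, 0.0253]
eef_rot: [0.795, 0.607, -0.0, -0.0]
contact_force: [0.9, 0.0, -0.0]
finger_gap: 0.0514
finger_force: 0.0
time_s: 13.5
eef_pos: [0.6226, 0.1944, 0.1809]
eef_rot: [0.795, 0.607, 0.004, 0.001]
contact_force: [-0.1, -0.9, 0.2]
finger_gap: 0.0513
finger_force: 0.0
104 [0.6225 0.194  0.0789] 0.0939447398998724 [295.4231 378.5096]
0.64 [0.5556 0.0409 0.151 ]
shift now axes [-0.1645 -0.021   0.0263] turn [-0.0001 -0.0016  1.569 ] shift after turn [-0.0213  0.1645  0.0265] t 13.6 J [-0.7165  0.4203  0.465   1.4452 -0.1905  1.3194 -0.5063] p [0.6207 0.1941 0.1765] F [-0.8443  0.4758  0.3872] M [-0.0282  0.0452  0.0321]
```

View pics/c4.png

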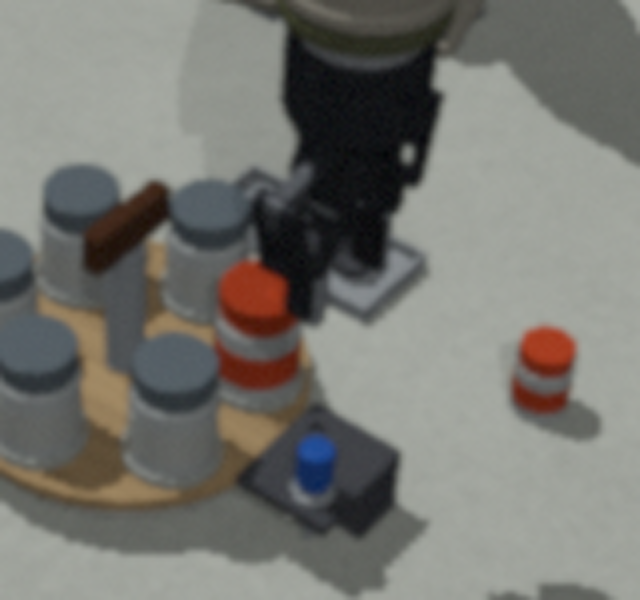

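The pin stands parked in the notch at crop (315,470). Next is the bar.

```bash
python3 -m jog '[[[0,0,0.175],[0,0,0],-0.2],[[0,0,0.175],[0,0,0],-0.2],[[0,0,0.175],[0,0,0],-0.2],[[0,0,0.175],[0,0,0],-0.2],[[0,0,0.175],[0,0,0],-0.2]]'
python3 -m jog '[[[0,0,0.175],[0,0,0],-0.2],[[0,0,0.175],[0,0,0],-0.2],[[0,0,0.175],[0,0,0],-0.2],[[0,0,0.17],[0,0,0],-0.2],[[0,0,0],[0,0,0],-0.2]]'
python3 -m jog '[[[0,0,0],[-0.007,0.054,0],-0.2],[[0,0,0],[-0.007,0.054,0],-0.2],[[0,0,0],[-0.007,0.054,0],-0.2],[[0,0,0],[0,0,0],-0.2]]'
python3 to.py .557 .0425 .13 -105.2
```

```text
time_s: 14.22
eef_pos: [0.6198, 0.1939, 0.1744]
eef_rot: [0.978, 0.21, -0.001, 0.0]
contact_force: [-0.5, -0.7, 0.8]
finger_gap: 0.0512
finger_force: 0.0
time_s: 14.85
eef_pos: [0.6199, 0.194, 0.1745]
eef_rot: [0.991, -0.132, -0.001, 0.001]
contact_force: [0.0, -0.2, -0.1]
finger_gap: 0.0515
finger_force: 0.0
time_s: 15.35
eef_pos: [0.5563, 0.0386, 0.1756]
eef_rot: [0.991, -0.134, -0.0, -0.0]
contact_force: [-0.2, 1.2, 0.4]
finger_gap: 0.0511
finger_force: 0.0
shift now axes [-0.0003 -0.004   0.0457] turn [-0.0005  0.0004 -0.0034] shift after turn [-0.0003 -0.004   0.0456] t 15.35 J [-0.8715  0.2503  0.8474  1.7139 -0.1965  1.2659 -1.8196] p [0.5563 0.0386 0.1756] F [-0.2419  1.1533  0.3995] M [ 0.0922 -0.017  -0.0315]
```

```bash
python3 -m jog '[[[0,0,0],[0,-0.004,0.03],-0.2],[[0,0,0],[0,0,0.025],-0.2],[[0,0,0],[0,0,0.0175],-0.2],[[0,0,0],[0,0,0],-0.2]]'
python3 -m jog '[[[0,0,0],[0,0,0],0.2],[[0,0,0],[0,0,0],0.5],[[0,0,0],[0,0,0],0.75],[[0,0,0],[0,0,0],0.75]]' 20
python3 to.py .557 .0425 .103 -105.2
```

```text
time_s: 15.85
eef_pos: [0.558, 0.0474, 0.1018]
eef_rot: [0.991, -0.132, -0.001, 0.001]
contact_force: [-0.2, 0.4, 0.7]
finger_gap: 0.0513
finger_force: 0.0
time_s: 16.35
eef_pos: [0.5577, 0.0411, 0.1042]
eef_rot: [0.991, -0.135, -0.001, 0.003]
contact_force: [-10.5, -17.2, 11.0]
finger_gap: 0.0235
finger_force: 19.4
shift now axes [-0.0011 -0.0011  0.0012] turn [ 0.0056  0.0006 -0.0055] shift after turn [-0.001  -0.0011  0.0012] t 16.35 J [-0.8393  0.336   0.8172  1.7908 -0.263   1.1322 -1.778 ] p [0.5577 0.0411 0.1042] F [-10.4539 -17.1655  11.0364] M [-4.0403  2.4666 -0.0494]
```

```bash
python3 -m jog '[[[0,0,0],[0,0.002,0],0.75],[[0,0,0],[0,0,0],0.75]]' 20
python3 to.py .557 .0425 .103 -105.2
```

```text
time_s: 16.6
eef_pos: [0.5576, 0.041, 0.1042]
eef_rot: [0.991, -0.134, -0.0, 0.002]
contact_force: [-8.9, -11.4, 9.3]
finger_gap: 0.0235
finger_force: 19.4
shift now axes [-0.001  -0.0013  0.0012] turn [ 0.0034  0.0001 -0.0041] shift after turn [-0.001  -0.0013  0.0012] t 16.6 J [-0.8381  0.3344  0.8168  1.7921 -0.264   1.1309 -1.7752] p [0.5576 0.041  0.1042] F [ -8.8715 -11.3849   9.2744] M [-2.8662  1.8283 -0.01  ]
```

```bash
python3 -m jog '[[[0,0,0],[0,0,0],0.2],[[0,0,0],[0,0.001,-0.008],0.2],[[0,0,0],[0,0,0],0.5],[[0,0,0],[0,0,0],0.75],[[0,0,0],[0,0,0],0.75]]' 20
python3 to.py .557 .0425 .103 -105.2
python3 - <<'E'
from h import *
I,D=viewer.get_image("scene");P=cloud("scene",D)
c=proj("scene",[.557,.0425,.15]).astype(int);print(c)
m=(I.max(2)<45)&(np.hypot(P[...,0]-.557,P[...,1]-.0425)<.06)&(P[...,2]<.2)&(P[...,2]>.12)
for z in range(120,180,5):
    q=P[m&(P[...,2]*1000>=z)&(P[...,2]*1000<z+5)]
    if len(q): print(z,len(q),np.round(q.min(0),3),np.round(q.max(0),3))
cv2.imwrite("pics/c5.png",cv2.resize(I[c[1]-45:c[1]+45,c[0]-60:c[0]+60,::-1],None,fx=6,fy=6,interpolation=cv2.INTER_CUBIC))
E
```

```text
time_s: 17.23
eef_pos: [0.5578, 0.0406, 0.1123]
eef_rot: [0.991, -0.134, 0.0, 0.001]
contact_force: [-8.6, -12.0, 14.0]
finger_gap: 0.0157
finger_force: 22.8
shift now axes [-0.0012 -0.0016  0.0092] turn [ 0.0028 -0.0006 -0.0038] shift after turn [-0.0012 -0.0016  0.0093] t 17.225 J [-0.8425  0.3239  0.8213  1.7845 -0.2555  1.1451 -1.7803] p [0.5578 0.0406 0.1123] F [ -8.6231 -12.041   14.046 ] M [-2.5266  1.6823  0.0432]
[331 236]
140 9 [0.569 0.037 0.141] [0.59  0.045 0.145]
145 15 [0.538 0.035 0.145] [0.594 0.058 0.15 ]
150 16 [0.559 0.033 0.15 ] [0.593 0.059 0.155]
155 21 [0.544 0.033 0.155] [0.592 0.061 0.16 ]
160 24 [0.552 0.032 0.161] [0.592 0.064 0.165]
165 23 [0.549 0.031 0.165] [0.568 0.064 0.17 ]
170 12 [0.548 0.031 0.17 ] [0.57  0.063 0.175]
175 13 [0.548 0.029 0.175] [0.569 0.059 0.18 ]
```

View pics/c5.png

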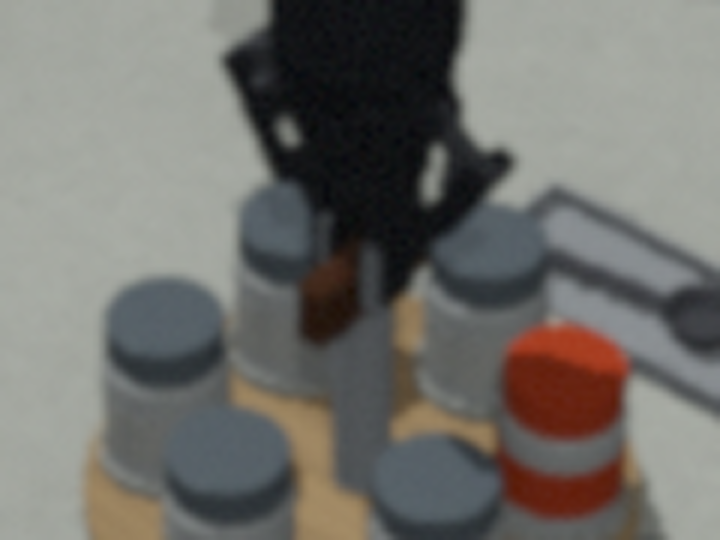

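The bar is held at crop (330,290), with a 15.7 mm gap. I'll relieve the side load before turning.

```bash
python3 -m jog '[[[0,0,0],[-0.001,0.002,-0.001],0.75],[[0,0,0],[0,0,0],0.75],[[0,0,0],[0,0,0],0.75]]' 60
python3 to.py .557 .0425 .103 -105.2
```

```text
time_s: 17.65
eef_pos: [0.5578, 0.0406, 0.1124]
eef_rot: [0.991, -0.133, 0.002, 0.001]
contact_force: [7.9, -6.8, -3.5]
finger_gap: 0.0146
finger_force: 60.4
shift now axes [-0.0013 -0.0016  0.0094] turn [ 0.0014 -0.0038 -0.0023] shift after turn [-0.0013 -0.0016  0.0094] t 17.65 J [-0.8441  0.3202  0.8214  1.7876 -0.2536  1.141  -1.7802] p [0.5578 0.0406 0.1124] F [ 7.9317 -6.8114 -3.4944] M [-1.5505 -1.3524 -0.0654]
```

```bash
python3 -m jog '[[[0,0,-0.05],[0,0.001,0],0.75],[[0,0,-0.1],[0,0,0],0.75],[[0,0,-0.1],[0,0,0],0.75],[[0,0,-0.1],[0,0,0],0.75],[[0,0,-0.1],[0,0,0],0.75]]'
python3 -m jog '[[[0,0,-0.1],[0,0,0],0.75],[[0,0,-0.1],[0,0,0],0.75],[[0,0,-0.1],[0,0,0],0.75],[[0,0,-0.1],[0,0,0],0.75],[[0,0,-0.05],[0,0,0],0.75]]'
python3 to.py .557 .0425 .103 -45.2
```

```text
time_s: 18.27
eef_pos: [0.5579, 0.0412, 0.1124]
eef_rot: [0.996, 0.093, 0.002, 0.001]
contact_force: [7.9, -3.2, -5.5]
finger_gap: 0.0149
finger_force: 60.2
time_s: 18.9
eef_pos: [0.5576, 0.0417, 0.1124]
eef_rot: [0.95, 0.313, 0.002, 0.001]
contact_force: [7.2, -0.8, -3.5]
finger_gap: 0.0144
finger_force: 60.4
shift now axes [-0.0001 -0.001   0.0094] turn [ 0.0023 -0.0026 -0.1454] shift after turn [ 0.0001 -0.001   0.0094] t 18.9 J [-0.7192  0.2869  0.6621  1.7827 -0.1929  1.134  -0.9297] p [0.5576 0.0417 0.1124] F [ 7.2247 -0.8484 -3.4799] M [-0.2234 -1.3575 -0.0136]
```

```bash
python3 -m jog '[[[0,0,-0.07],[0,0,0],0.75],[[0,0,-0.05],[0,0,0],0.75],[[0,0,-0.025],[0,0,0],0.75],[[0,0,0],[0,0,0],0.75],[[0,0,0],[0,0,0],0.75]]'
cat > ang.py <<'E'
from h import *
np.set_printoptions(precision=4,suppress=True)
def lids(n,I,D):
    P=cloud(n,D); m=(abs(P[...,2]-.116)<.007)&(np.hypot(P[...,0]-.557,P[...,1]-.041)<.125)&(D>0)
    k,l,s,c=cv2.connectedComponentsWithStats(m.astype(np.uint8)); out=[]
    for i in range(1,k):
        if s[i,4]>200:
            q=P[l==i]; out.append((q.mean(0)[:2],s[i,4],np.median(I[l==i],axis=0)))
    return out
ax=dict(top=(.5554,.0396),scene=(.5594,.0426))
for n in ("scene","top"):
    L0=lids(n,cv2.imread(f"pics/{n}0.png")[:,:,::-1],np.load(f"{n}D.npy"))
    A=np.mean([c for c,_,_ in L0],0)
    an=lambda c:np.degrees(np.arctan2(*(c-A)[::-1]))
    r0=np.array([an(c) for c,_,_ in L0]); ph0=np.degrees(np.angle(np.exp(6j*np.radians(r0)).mean()))/6
    I,D=viewer.get_image(n); cv2.imwrite(f"pics/{n}5.png",I[:,:,::-1])
    print(n,"axis0",A,"phase0 mod60",ph0)
    for c,s,col in lids(n,I,D): print("  ang",round(an(c),2),"mod60-ph0",round((an(c)-ph0+30)%60-30,2),"r",np.round(np.hypot(*(c-A)),4),s,col)
    P=cloud(n,D);hsv=cv2.cvtColor(I[:,:,::-1].copy(),cv2.COLOR_BGR2HSV);m=(hsv[...,0]>100)&(hsv[...,0]<130)&(hsv[...,1]>150)&(hsv[...,2]>60)&(np.hypot(P[...,0]-.6,P[...,1]-.18)<.09)
    print("  blue",m.sum(),P[m].mean(0) if m.any() else 0)
E
python3 ang.py; python3 to.py .557 .0425 .103 -45.2
```

```text
time_s: 19.52
eef_pos: [0.5575, 0.0419, 0.1124]
eef_rot: [0.925, 0.38, 0.001, 0.001]
contact_force: [6.4, 0.0, -3.9]
finger_gap: 0.0147
finger_force: 60.4
scene axis0 [0.5594 0.0428] phase0 mod60 -15.138494247919724
  ang 164.76 mod60-ph0 -0.11 r 0.0825 233 [165.  61.  33.]
  ang -75.09 mod60-ph0 0.05 r 0.0825 252 [ 87.  96. 103.]
  ang 104.95 mod60-ph0 0.09 r 0.0824 258 [50. 55. 60.]
  ang -15.17 mod60-ph0 -0.04 r 0.0827 280 [ 87.  96. 102.]
  ang 45.0 mod60-ph0 0.14 r 0.0829 288 [ 85.  95. 101.]
  blue 112 [0.6218 0.1936 0.0782]
top axis0 [0.5554 0.0396] phase0 mod60 -15.148897675004887
  ang -75.13 mod60-ph0 0.02 r 0.0827 349 [79. 90. 95.]
  ang -131.72 mod60-ph0 3.43 r 0.0877 242 [72. 82. 87.]
  blue 57 [0.6195 0.1906 0.086 ]
shift now axes [ 0.0001 -0.0008  0.0094] turn [ 0.0022 -0.0022 -0.0025] shift after turn [ 0.0001 -0.0008  0.0094] t 19.625 J [-0.7009  0.2833  0.6393  1.7819 -0.1849  1.1336 -0.7939] p [0.5575 0.0419 0.1124] F [ 6.3683  0.6255 -4.1719] M [-0.1656 -1.2841  0.0275]
```

The orange lid is within 0.1° of the front, the pin is still parked and the bar is gripped. Handing in.

```bash
python3 -m jog '[[[0,0,0],[0,0,0],0.75],[[0,0,0],[0,0,0],0.75]]'; python3 -c "
from plant import sign_off
print(sign_off())"
```

```text
time_s: 19.88
eef_pos: [0.5575, 0.0419, 0.1125]
eef_rot: [0.925, 0.38, 0.001, 0.001]
contact_force: [6.3, -1.0, -4.0]
finger_gap: 0.0145
finger_force: 60.5
the job is handed in; nothing more can be done
None
```

The job is handed in at about 20 s: the lock pin is parked in the notch and released, the orange-lidded jar stands at the front within about 0.1°, and the gripper is still holding the bar.

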